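Close the dark box over a test module

ROBOT

A 6-joint arm with a two-finger parallel gripper is mounted at the origin on the work surface. World frame = base frame: x ahead of the robot, y to its left, z up, the work surface at z = 0. Lengths are in mm, angles in rad, forces in N, time in s.
With the tool pointing down it reaches from about 425 to 1125 mm from the base axis. Payload 14.9 kg.
Tool frame: the origin (TCP) lies midway between the tips of the shut fingers; the grasp point (between the pads) lies 19 mm behind it; x points along the fingers, y is the direction in which the jaws open and shut, and the axes are right-handed (so a half turn about x gives the same grasp; the last joint's range is limited). The gripper opens to 91 mm and grips with 3 to 60 N. Pads are 32 mm wide; open, the fingers measure 118 mm over their backs; the gripper's body (76 mm by 178 mm) begins 60 mm behind the grasp point.
Start: joints at [1.129, 0.379, 1.734, -0, 1.028, -0.033], TCP at [278.264, 642.329, 213.932] pointing down, gripper open.
Joint ranges: [-2.77, 2.77], [-0.74, 2.19], [0, 2.66], [-1.06, 4.2], [0.31, 2.87], [-3.08, 3.08]. Speed limits (rad/s): [1.89, 1.89, 2.39, 3.14, 3.14, 3.14].

INTERFACE

Orientations are given as a unit quaternion [w, x, y, z].
In Python, from station import r, eyes gives the robot as it stands. The module is installed in compiled form; this text tells all that it offers. Calls block until the motion is done:
- r.move_ptp(position, orientation): joint-space move of the TCP to a pose.
- r.move_linear(position, rot=None, max_speed=150, stop_force=None): straight line of the TCP; rot=None keeps the orientation; max_speed is the mean speed in mm/s. With stop_force (N) it stops when the force on the tool has changed by that much, and returns True; else False.
- r.move_j(angles): joint-space move.
- r.let_go() and r.grasp(): open the fingers fully, or close them until they stop; the grip force is fixed at half the most.
- r.dwell(seconds).
- r.ik(position, orientation): joint angles nearest the present ones, or None.
- r.read_state(): the state.
- eyes.capture(name): name is "scene" or "top" or "wrist"; returns the picture (400x640x3 uint8, red, green, blue); there is no depth.
- eyes.get_calibration(name): a dict with "fovy" (degrees; the focal length in pixels is half the picture's height over the tangent of half this angle, whatever the lens; pixels are square), "cx", "cy" (the principal point, pixels), "cam_to_world" (4x4, takes a point from camera to world coordinates). Camera axes: x right, y up, looking along -z (the intrinsics and any distortion apply to the point x, -y, -z); pixel columns grow to the right and rows downward; lengths in mm; the calibration is good to about 2 mm. A picture is of the moment at which its call begins: read the wrist's pose just before it. get_calibration takes no time and is no camera call; for the wrist camera it gives the pose at the moment of the call.
A pose or a line that the arm cannot do raises r.Unreachable and nothing moves.
- r.finish_job(): hands the job in, once; it reports no verdict.
The state is a dict: "time": time; "q": joint angles; "joint_velocities": joint speeds; "tau": joint torques, N m; "tool_pos": TCP position; "tcp_rot": TCP orientation; "wrist_force": force on the tool from outside, world axes, zero at the start; "wrist_torque": the same for the moment, N m; "gripper_width": finger opening in mm.
Only numpy, scipy, OpenCV 4.12 (cv2) and the standard library are available. Lean on these libraries where they do the work, as an engineer would, in place of code of your own. Each camera call takes 0.05 s, during which the arm holds its last target.

TASK

A test module lies in its nest inside the open dark box on the optical table. Push the upright hold-down flap over until it lies flat on its rests across the module, then push the hinged cover over and down until the box is fully shut, without slamming it. This is all pushing: do not pick up or shift the module, the lens tube standing in the box, or any loose thing on the table.

Things in the scene. Friction and masses are not known exactly. Their poses are not given: they have to be found in the camera images.
- dark_box: Black aluminium open box screwed to the table, 200 (its x) x 260 (its y) x 62 mm high, walls 6 mm. Origin: centre of its underside, on the table; z up. +x points to the long side with the cover's hinge, roughly to the robot's left (world +y), turned up to 25 degrees either way. Inside: nest, flap, a fixed detector near the -y end. A 26 mm screw ear at the middle of each short end.
- flap (a joint): Flap angle (rad): 0 = flat on its rests, 1.57 = upright, grows as it opens away from the cover, stop at 1.9; starts 1.4 to 1.8. Stiff hinge: stays where left, 1 to 2 N at its free edge moves it. Bare aluminium frame, 6 mm thick, 100 mm wide (along box y, centred), 102 mm from axis to edge, plus a 13 x 36 mm thumb tab in the middle of the edge. Flat, its top is 41 mm above the table.
- flap_hinge (a point): Middle of the flap's hinge axis, along box y, at x = -65, y = 0, z = 38 mm in the box's frame (near the front wall). The point's x axis points along the flap to its free edge (to box +x when flat), z out of its upper face (up when flat; to box -x, the front, when upright).
- flap_edge (a point): Point on the flap's upper face, on its centre line, 100 mm from the hinge axis and 3 mm off the flap's mid plane; moves with the flap. The flap is solid from 71 to 102 mm from the axis; a window 30 mm wide lies 39 to 71 mm from it.
- cover (a joint): Cover angle (rad): 0 = shut, 1.57 = upright on the hinge side, stop at 1.95; starts open, leaning back, 1.6 to 1.9. Stiff hinge: stays where left, 3 to 6 N near its free edge moves it, all the way to shut. Shallow black tray lid 200 x 260 mm, 19 mm deep, 0.45 kg, with a 13 x 70 mm finger lip at the middle of its free edge. Shut, its top is 82 mm above the table. It strikes a standing flap.
- cover_hinge (a point): Middle of the cover's hinge axis, along box y, at x = +103, y = 0, z = 64 mm in the box's frame. The cover reaches 203 mm from it, to box -x when shut. The point's z axis points out of the outer face (up when shut; away from the box, to box +x, when the cover stands open); that face lies 18 mm outside the axis.
- cover_edge (a point): Middle of the cover's free edge on its outer face, 203 mm from the hinge axis. It moves with the cover.
- nest (a point): Where the module's origin sits in the nest: x = -10 mm, y = 0, z = 20 mm in the box's frame.
- module: The test module: loose flat steel package 40 x 60 x 12 mm, 90 g, lying in the nest with about 1.5 mm play; origin at the centre of its underside. The flat flap clears its top by 3 mm (soft pads bridge the gap). Leave it in place.
- lens_tube: Loose black lens tube, 25 mm diameter, 36 mm high, standing on the box's floor between the nest and the +y end (about y = +90 mm in the box's frame); origin at the centre of its underside. Leave it.
- mirror_mount: Loose mirror mount on a post with a foot 75 x 50 mm, 130 mm high, beyond the box's -y end (far from the robot); origin at the centre of its underside. Leave it.
- post_holder: Loose black post holder, 32 mm foot, 50 mm high, in front of the box (box -x), towards its -y end; origin at the centre of its underside. Leave it.
- pump_bottle: Loose white solvent pump bottle, 60 mm diameter, 136 mm high, on the table to one side; origin at the centre of its underside. Leave it.
- power_meter: Loose grey handheld meter 130 x 75 x 27 mm lying on the table to one side; origin at the centre of its underside. Leave it.
- ball_driver: Loose screwdriver 180 mm long with a black handle 26 mm thick, lying on the table to one side; origin under the middle of its length. Leave it.
There are look-alikes about, which are no part of the job. There is more than one size of the module; the one meant has the size given above.

How it is judged (in metres and radians):
On the way, in this order (a step that is already met when the one before it is completed fails the run):
1. the flap lies flat on its rests while the cover is still open (value of joint flap below 0.06 rad and value of joint cover above 1 rad), for 0.2 s.
2. the cover is shut over the flat flap (value of joint cover below 0.05 rad and value of joint flap below 0.06 rad), for 0.2 s.
At the end, for the whole second after the job is handed in: The flap lies flat (within 0.06 rad) and the cover is shut (within 0.05 rad), both at rest; the module is in its nest (within 6 mm) and the lens tube on the box's floor (all of step 2 and velocity of joint flap between -0.05 and 0.05 rad/s and velocity of joint cover between -0.05 and 0.05 rad/s and distance between module and nest below 0.006 m and z of lens_tube in the frame of dark_box below 0.012 m); the robot touches nothing.
It fails at once if the cover is swung down (below 0.7 rad) while the flap still stands (above 0.3 rad) (value of joint cover below 0.7 rad and value of joint flap above 0.3 rad).
It fails at once if the cover is slammed (faster than 2.5 rad/s in the last 0.3 rad) (value of joint cover below 0.3 rad and velocity of joint cover below -2.5 rad/s).
It fails at once if the module is lifted or shifted by more than 10 mm (distance of module from where it was at the start of the episode above 0.01 m).
It fails at once if the lens tube in the box is lifted, tipped or shifted by more than 15 mm (distance of lens_tube from where it was at the start of the episode above 0.015 m or angle between lens_tube's own z axis and vertical above 0.5 rad).
It fails at once if a loose thing on the table is carried off or shifted by more than 25 mm, or knocked over (distance of any of mirror_mount, post_holder, pump_bottle, power_meter, ball_driver from where it was at the start of the episode above 0.025 m or angle between any of mirror_mount, post_holder, pump_bottle's own z axis and vertical above 0.5 rad).
It also fails if it takes over 64 s, if anything falls off the work surface, if the arm or the gripper's body presses on something with over 40 N, if the wrist force passes 120 N, or if a joint passes its speed limit or range.

## Working session

There is one attempt and no reset: what is moved stays moved. The work goes in short steps, each a Python script; the robot and the scene stay as the last script left them, time stands still between calls to the robot, and variables do not carry over. Pictures are saved under pics/ and viewed, and the job is handed in when it is done.

```bash
mkdir -p pics; ls; python3 - <<'E'
from station import r, eyes
import cv2, numpy as np
for n in ["scene","top","wrist"]:
    im=eyes.capture(n); cv2.imwrite(f"pics/{n}0.png",im[:,:,::-1])
    c=eyes.get_calibration(n); print(n,{k:(np.round(v,4).tolist() if not isinstance(v,str) else v) for k,v in c.items()})
print(r.read_state())
E
```

```text
pics
scene {'fovy': 57.3269, 'cx': 316.3313, 'cy': 198.8977, 'cam_to_world': [[0.6686, -0.6027, 0.4357, 1094.4249], [0.7435, 0.5282, -0.4102, -485.584], [0.0171, 0.5982, 0.8012, 1028.9456], [0.0, 0.0, 0.0, 1.0]]}
top {'fovy': 42.4892, 'cx': 323.9251, 'cy': 200.9254, 'cam_to_world': [[-0.0018, 0.989, -0.1478, 369.9611], [-0.9998, -0.0044, -0.0177, -15.34], [-0.0182, 0.1477, 0.9889, 1469.6749], [0.0, 0.0, 0.0, 1.0]]}
wrist {'fovy': 62.1362, 'cx': 318.431, 'cy': 204.443, 'cam_to_world': [[0.3974, -0.8781, -0.2664, 203.0617], [0.9176, 0.3799, 0.1168, 675.3798], [-0.0014, -0.2909, 0.9568, 384.2515], [0.0, 0.0, 0.0, 1.0]]}
{'time': 0.15, 'q': array([ 1.12868527e+00,  3.79319671e-01,  1.73462825e+00, -6.12529890e-07,
        1.02848217e+00, -3.32782741e-02]), 'joint_velocities': array([-0.00117495, -0.00049934, -0.00020122, -0.00129875, -0.00059947,
        0.0015498 ]), 'tau': array([-1.91582716e-03, -7.64115858e+01, -4.34650719e+01,  6.49530720e-02,
        4.09928674e-02, -5.83011638e-05]), 'tool_pos': array([278.14429047, 642.05134512, 213.42595863]), 'tcp_rot': array([ 0.69231498,  0.14325174,  0.69245405, -0.14382734]), 'wrist_force': array([-0.42925899, -0.49369334,  0.11877619]), 'wrist_torque': array([ 0.02794127, -0.0390406 ,  0.00373653]), 'gripper_width': 91.33382582962976}
```

View pics/scene0.png

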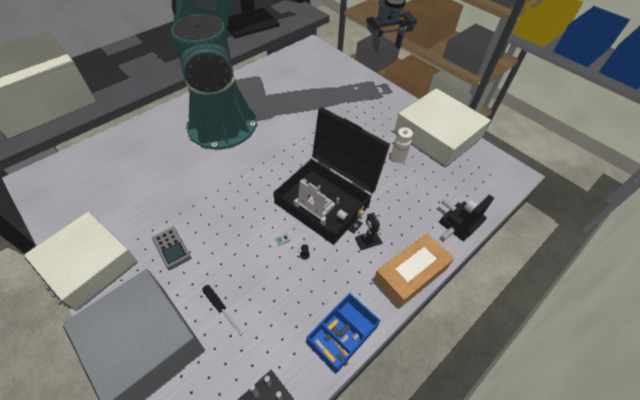

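View pics/top0.png

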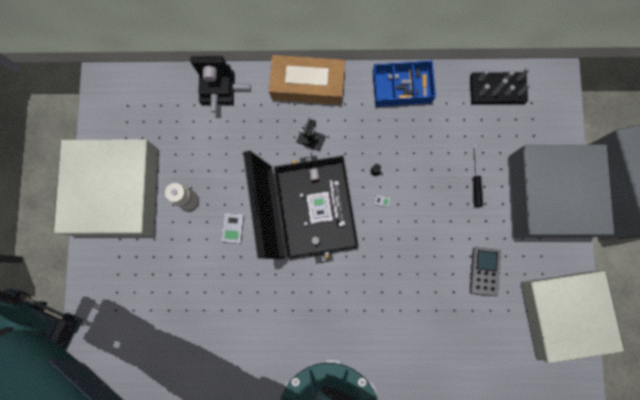

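View pics/wrist0.png

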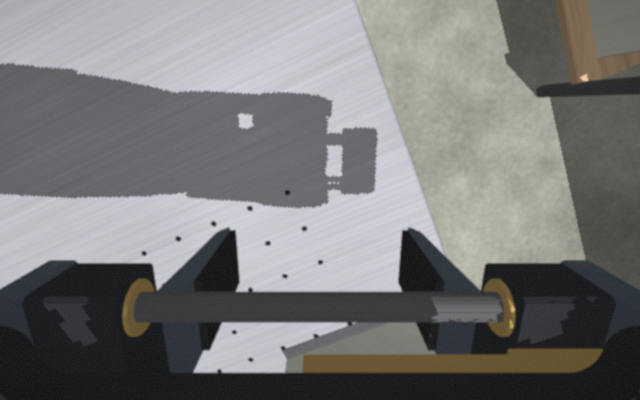

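The top view shows the open black box at about (275-356, 157-258), with the cover standing on its left (+y) side and the flap upright near its right (front) wall at about (336, 200). Look-alike flat modules lie on the table at (232,228) and (383,201). Next I'll zoom in.

```bash
python3 - <<'E'
import cv2
a=cv2.imread("pics/top0.png")[110:290,160:420]; cv2.imwrite("pics/topcrop.png",cv2.resize(a,None,fx=3,fy=3,interpolation=cv2.INTER_CUBIC))
a=cv2.imread("pics/scene0.png")[90:270,260:440]; cv2.imwrite("pics/scenecrop.png",cv2.resize(a,None,fx=3.3,fy=3.3,interpolation=cv2.INTER_CUBIC))
E
```

```text
(no output)
```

View pics/topcrop.png

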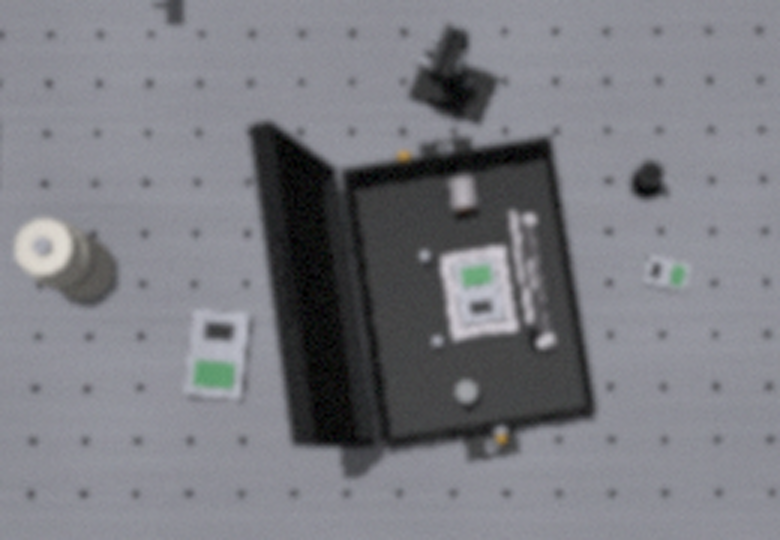

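View pics/scenecrop.png

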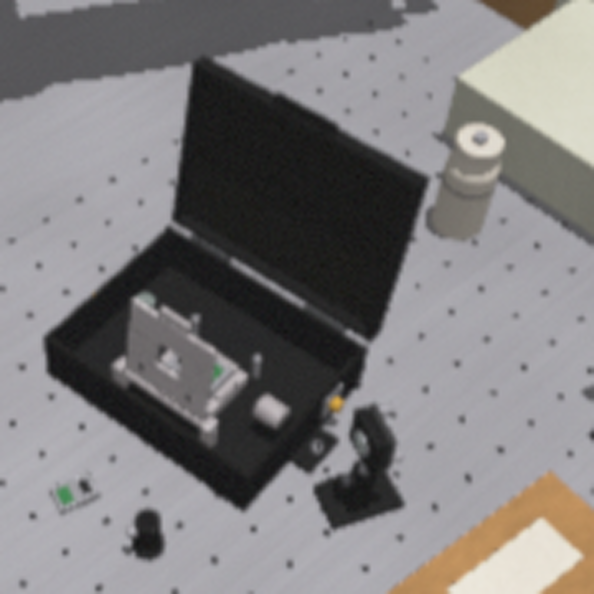

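```bash
cat > h.py <<'E'
import numpy as np
from station import r, eyes
def K(c): 
    f=200/np.tan(np.radians(c["fovy"])/2); return f,c["cx"],c["cy"],np.array(c["cam_to_world"])
def ray(c,u,v):
    f,cx,cy,T=K(c); d=T[:3,:3]@np.array([(u-cx)/f,-(v-cy)/f,-1.]); return T[:3,3],d/np.linalg.norm(d)
def onz(c,u,v,z):
    o,d=ray(c,u,v); return o+d*(z-o[2])/d[2]
def proj(c,p):
    f,cx,cy,T=K(c); q=T[:3,:3].T@(np.asarray(p,float)-T[:3,3]); return np.array([cx+f*q[0]/-q[2],cy-f*q[1]/-q[2]])
E
python3 - <<'E'
from h import *
import cv2
from scipy.optimize import least_squares
ct=eyes.get_calibration("top"); cs=eyes.get_calibration("scene")
t=lambda u,v:(160+u/3,110+v/3)
C={(-100,130):t(594,412),(-100,-130):t(548,140),(100,-130):t(345,170),(100,130):t(385,447)}
P={k:onz(ct,*v,62) for k,v in C.items()}
for k,v in P.items(): print(k,v.round(1))
ks=list(P); 
for i in range(4): print(np.linalg.norm(P[ks[i]]-P[ks[(i+1)%4]]))
def pose(p,k,z):
    c,s=np.cos(p[2]),np.sin(p[2]); return np.array([p[0]+c*k[0]-s*k[1],p[1]+s*k[0]+c*k[1],z])
f=lambda p:np.concatenate([pose(p,k,62)[:2]-P[k][:2] for k in ks])
s=least_squares(f,[500,0,1.5]);print(s.x,s.fun.round(1))
p=s.x
for nm,c in(("top",ct),("scene",cs)):
    im=cv2.imread(f"pics/{nm}0.png")
    for k in [(-100,130,62),(-100,-130,62),(100,-130,62),(100,130,62),(-100,130,0),(-100,-130,0),(-65,0,38),(-65,50,38),(-65,-50,38),(103,0,64)]:
        u=proj(c,pose(p,k,k[2])); cv2.circle(im,tuple(int(round(x*8)) for x in u),8,(0,0,255),-1,shift=3)
    a=im[110:290,160:420] if nm=="top" else im[90:270,260:440]
    cv2.imwrite(f"pics/{nm}fit.png",cv2.resize(a,None,fx=3,fy=3,interpolation=cv2.INTER_CUBIC))
E
```

```text
(-100, 130) [451.9 -82.9  62. ]
(-100, -130) [705.4 -42.9  62. ]
(100, -130) [677.9 146.7  62. ]
(100, 130) [420.7 107.1  62. ]
256.63082650509
191.55102081046903
260.17583970983384
192.52692070298758
[563.99302043  32.0128591    1.72491072] [-1.  -3.9  2.4 -4.  -0.8  4.1 -0.6  3.7]
```

View pics/topfit.png

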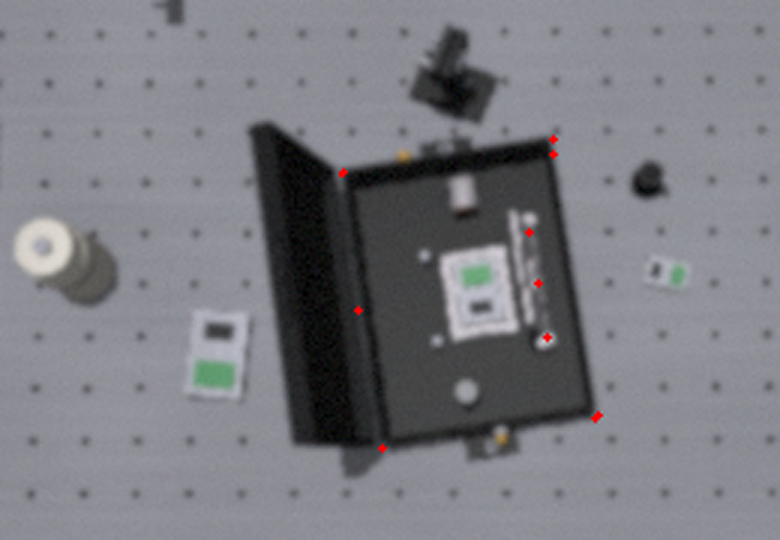

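View pics/scenefit.png

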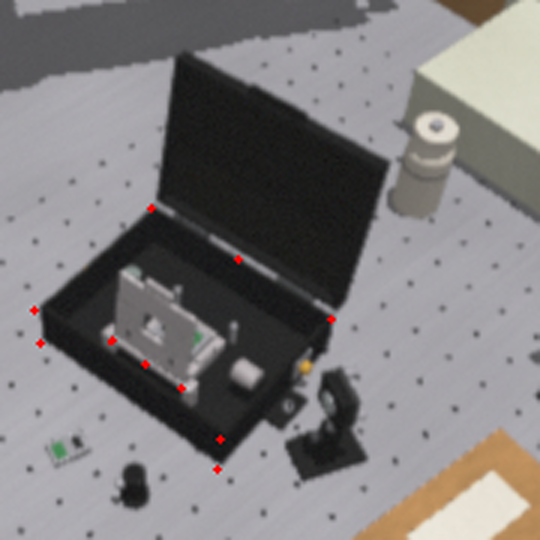

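Candidates:
- **Module:** the one in the nest at top (320,207) is the one meant. The look-alikes on the table are at (232,228), which is bigger, and (383,201), which is smaller.
- **Box:** only the open box at (316,207) fits. The black plates at (500,87) and (213,80) are other things.
- **Flap:** the bare aluminium frame at top (336,200) is the flap. The crops above confirm it stands upright with its tab up, between the front wall and the nest.

Next I check the finger orientation and plan the arcs with IK only, with no motion yet.

```bash
cat >> h.py <<'E'
from scipy.spatial.transform import Rotation as Ro
O=np.array([563.5,35.5]); YAW=1.7265
def W(x,y,z):
    c,s=np.cos(YAW),np.sin(YAW); return [float(O[0]+c*x-s*y),float(O[1]+s*x+c*y),float(z)]
def L(p):
    c,s=np.cos(YAW),np.sin(YAW); d=np.asarray(p[:2])-O; return np.array([c*d[0]+s*d[1],-s*d[0]+c*d[1],p[2]])
def quat(sgn):
    c,s=np.cos(YAW),np.sin(YAW); X=np.array([0,0,-1.]); Y=sgn*np.array([-s,c,0]); Z=np.cross(X,Y)
    q=Ro.from_matrix(np.stack([X,Y,Z],1)).as_quat(); return [float(q[3]),*map(float,q[:3])]
def flapTCP(a,R=92): return W(-65+R*np.cos(a)-3*np.sin(a)-16,0,38+R*np.sin(a)+3*np.cos(a))
def covTCP(t,R=170): return W(103-R*np.cos(t)+18*np.sin(t)+16,0,64+R*np.sin(t)+18*np.cos(t))
E
python3 - <<'E'
from h import *
s=r.read_state(); q=s["tcp_rot"]; M=Ro.from_quat([q[1],q[2],q[3],q[0]]).as_matrix(); print(M.round(3))
T=np.array(eyes.get_calibration("wrist")["cam_to_world"]); print("cam in tool",(M.T@(T[:3,3]-s["tool_pos"])).round(0))
ct=eyes.get_calibration("top")
print("bottle top",onz(ct,160+42/3,110+247/3,136), L(onz(ct,160+42/3,110+247/3,136)),"mirror",L(onz(ct,310,125,130)))
for sg in (1,-1):
    Q=quat(sg); zt=Ro.from_quat([Q[1],Q[2],Q[3],Q[0]]).as_matrix()[:,2]; print(sg,"toolz",zt)
    pts=[W(-150,0,330),W(-150,0,flapTCP(1.57)[2])]+[flapTCP(a) for a in(1.8,1.2,.6,0)]+[W(4,0,330),W(250,0,340)]+[W(250,0,234)]+[covTCP(t) for t in(1.57,1,.5,0)]
    for p in pts:
        k=r.ik(p,Q); print(np.round(p,0),None if k is None else np.round(k,2))
E
```

```text
[[-0.     0.398  0.918]
 [-0.001  0.918 -0.398]
 [-1.    -0.001 -0.   ]]
cam in tool [-171.    1.  -82.]
bottle top [593.97605082 404.70488021 136.        ] [360.012398   -87.36192838 136.        ] mirror [ -22.96973    -212.64043263  130.        ]
1 toolz [-1.55075298e-01  9.87902653e-01 -2.77555756e-17]
[ 587. -113.  330.] [-0.23  0.1   1.86 -0.    1.18  2.76]
[ 587. -113.  130.] [-0.23  0.33  1.98 -0.    0.83  2.76]
[580. -68. 127.] [-0.16  0.32  2.01 -0.    0.81  2.83]
[571. -14. 125.] [-0.07  0.31  2.03 -0.    0.8   2.92]
[565.  29.  92.] [ 0.01  0.35  2.05 -0.    0.74  3.  ]
[562.  46.  41.] [ 0.04  0.44  2.06 -0.    0.65  3.03]
[563.  39. 330.] [ 0.03  0.04  1.92 -0.    1.18  3.01]
[525. 282. 340.] [ 0.45  0.09  1.86 -0.    1.2  -2.84]
[525. 282. 234.] [ 0.45  0.19  1.94 -0.    1.01 -2.84]
[542. 171. 234.] [ 0.26  0.15  1.99 -0.    1.   -3.03]
[557.  77. 217.] None
[567.  14. 161.] [-0.02  0.24  2.03 -0.    0.87  2.97]
[571. -15.  82.] [-0.07  0.38  2.04 -0.    0.72  2.92]
-1 toolz [ 0.1550753  -0.98790265  0.        ]
[ 587. -113.  330.] [-0.23  0.1   1.86 -0.    1.18 -0.38]
[ 587. -113.  130.] [-0.23  0.33  1.98 -0.    0.83 -0.38]
[580. -68. 127.] [-0.16  0.32  2.01 -0.    0.81 -0.31]
[571. -14. 125.] [-0.07  0.31  2.03 -0.    0.8  -0.22]
[565.  29.  92.] [ 0.01  0.35  2.05 -0.    0.74 -0.15]
[562.  46.  41.] [ 0.04  0.44  2.06 -0.    0.65 -0.11]
[563.  39. 330.] [ 0.03  0.04  1.92 -0.    1.18 -0.13]
[525. 282. 340.] [ 0.45  0.09  1.86 -0.    1.2   0.3 ]
[525. 282. 234.] [ 0.45  0.19  1.94 -0.    1.01  0.3 ]
[542. 171. 234.] [ 0.26  0.15  1.99 -0.    1.    0.11]
[557.  77. 217.] [ 0.1   0.16  2.01 -0.    0.97 -0.06]
[567.  14. 161.] [-0.02  0.24  2.03 -0.    0.87 -0.17]
[571. -15.  82.] [-0.07  0.38  2.04 -0.    0.72 -0.22]
```

```bash
python3 - <<'E'
from h import *
ct=eyes.get_calibration("top");cs=eyes.get_calibration("scene")
for t in np.arange(1.6,1.95,.05):
    o=[]
    for n0 in (18,-1):
      for y in(-130,130):
        u=np.array(W(103-203*np.cos(t)+n0*np.sin(t),y,64+203*np.sin(t)+n0*np.cos(t)))
        o+=[*((proj(ct,u)-[160,110])*3).round(0),'|',*((proj(cs,u)-[260,90])*3).round(0),'||']
    print(round(t,2),*o)
print("flap")
for a in np.arange(1.4,1.85,.1):
    o=[]
    for n0 in (3,-3):
     for y in(-50,50):
      u=W(-65+102*np.cos(a)-n0*np.sin(a),y,38+102*np.sin(a)+n0*np.cos(a)); o+=[*((proj(ct,u)-[160,110])*3).round(0),'|',*((proj(cs,u)-[260,90])*3).round(0),'||']
    print(round(a,1),*o)
E
```

```text
1.6 274.0 123.0 | 375.0 172.0 || 319.0 445.0 | 168.0 59.0 || 297.0 119.0 | 364.0 183.0 || 343.0 441.0 | 156.0 68.0 ||
1.65 261.0 125.0 | 380.0 168.0 || 306.0 447.0 | 174.0 55.0 || 284.0 121.0 | 370.0 177.0 || 330.0 443.0 | 162.0 63.0 ||
1.7 250.0 128.0 | 385.0 163.0 || 294.0 449.0 | 179.0 52.0 || 272.0 123.0 | 375.0 172.0 || 318.0 445.0 | 168.0 59.0 ||
1.75 238.0 130.0 | 390.0 160.0 || 282.0 451.0 | 185.0 49.0 || 260.0 126.0 | 381.0 168.0 || 305.0 447.0 | 174.0 55.0 ||
1.8 227.0 133.0 | 395.0 157.0 || 270.0 453.0 | 191.0 47.0 || 248.0 128.0 | 386.0 164.0 || 293.0 449.0 | 180.0 52.0 ||
1.85 216.0 136.0 | 399.0 154.0 || 259.0 455.0 | 196.0 45.0 || 237.0 131.0 | 391.0 160.0 || 281.0 451.0 | 186.0 50.0 ||
1.9 205.0 139.0 | 404.0 152.0 || 248.0 457.0 | 201.0 44.0 || 226.0 134.0 | 395.0 157.0 || 269.0 453.0 | 191.0 47.0 ||
flap
1.4 509.0 214.0 | 193.0 321.0 || 527.0 326.0 | 118.0 272.0 || 502.0 215.0 | 196.0 318.0 || 521.0 327.0 | 122.0 269.0 ||
1.5 520.0 212.0 | 186.0 326.0 || 539.0 324.0 | 112.0 277.0 || 514.0 213.0 | 190.0 323.0 || 532.0 325.0 | 115.0 274.0 ||
1.6 532.0 210.0 | 180.0 333.0 || 551.0 322.0 | 105.0 283.0 || 525.0 211.0 | 184.0 329.0 || 544.0 323.0 | 109.0 280.0 ||
1.7 543.0 209.0 | 174.0 339.0 || 562.0 321.0 | 99.0 290.0 || 537.0 210.0 | 178.0 335.0 || 555.0 321.0 | 103.0 286.0 ||
1.8 555.0 207.0 | 167.0 347.0 || 573.0 319.0 | 93.0 297.0 || 548.0 208.0 | 171.0 342.0 || 567.0 320.0 | 96.0 292.0 ||
```

Projecting the model at a range of angles against the pixels gives cover ≈ 1.70 rad and flap ≈ 1.42 rad. Both are within the stated ranges and agree in both views. I'll move in at a safe height with the camera side away from the cover, then check from the wrist.

```bash
python3 - <<'E'
from h import *
import cv2
Q=quat(1)
print(r.ik(W(-150,0,420),Q))
r.grasp(); p=r.read_state()["tool_pos"]
r.move_linear([float(p[0]),float(p[1]),420.],max_speed=200)
r.move_ptp(W(-170,0,420),Q)
s=r.read_state(); print(s["time"],s["q"].round(3),L(s["tool_pos"]).round(1),s["gripper_width"])
c=eyes.get_calibration("wrist"); im=eyes.capture("wrist"); cv2.imwrite("pics/w1.png",im[:,:,::-1]); 
for k in [(-100,130,62),(-100,-130,62),(-65,0,38)]: print(k,proj(c,W(*k)).round(0))
for a in(1.4,1.5): print(a,[proj(c,W(-65+102*np.cos(a)-3*np.sin(a),y,38+102*np.sin(a)+3*np.cos(a))).round(0) for y in(-50,50)])
E
```

```text
[-2.28743076e-01  3.45648601e-02  1.76938495e+00 -4.44089210e-16
  1.33764284e+00  2.75714590e+00]
5.6333 [-0.259  0.047  1.756  0.     1.338  2.726] [-1.696e+02 -2.000e-01  4.200e+02] -0.012414324589227492
(-100, 130, 62) [398. 200.]
(-100, -130, 62) [241. 200.]
(-65, 0, 38) [319. 215.]
1.4 [array([285., 246.]), array([353., 246.])]
1.5 [array([285., 240.]), array([353., 240.])]
```

View pics/w1.png

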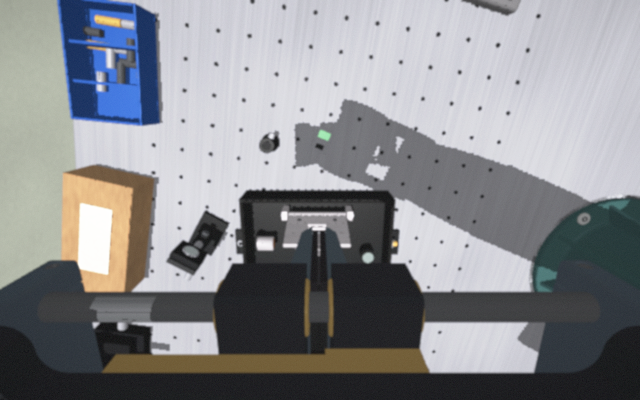

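The wrist view shows the front wall at (240-397, 193-200), with the flap hinge knuckles at (284,215) and (352,215) and the flap edge near row 244. This agrees with the predicted rim (241,200)-(398,200) and flap at 1.4-1.45 rad. The pose is good, so I'll push the flap.

```bash
python3 - <<'E'
from h import *
import cv2
Q=quat(1)
z0=flapTCP(1.57)[2]
r.move_linear(W(-150,0,z0),rot=Q,max_speed=200)
def show(t): 
    s=r.read_state(); print(t,round(s["time"],2),L(s["tool_pos"]).round(1),s["wrist_force"].round(1))
show("pre")
for a in (1.6,1.3,1.0,.7,.4,.2):
    hit=r.move_linear(flapTCP(a),rot=Q,max_speed=90,stop_force=15); show((a,hit))
    if hit: break
else:
    p=flapTCP(0); p[2]=35.; hit=r.move_linear(p,rot=Q,max_speed=25,stop_force=8); show(("down",hit))
    r.dwell(.3); show("dwell")
for n in("top","scene"): cv2.imwrite(f"pics/{n}2.png",eyes.capture(n)[:,:,::-1])
a=cv2.imread("pics/scene2.png")[90:270,260:440]; cv2.imwrite("pics/s2.png",cv2.resize(a,None,fx=3,fy=3,interpolation=cv2.INTER_CUBIC))
E
```

```text
pre 7.28 [-150.3   -0.5  131. ] [-0.1  0.3 -0.2]
(1.6, False) 8.13 [-8.680e+01 -1.000e-01  1.299e+02] [-0.5 -0.8  0.3]
(1.3, False) 8.59 [-58.7   0.  127.4] [-0.1  0.8  0.2]
(1.0, False) 9.05 [-3.330e+01  1.000e-01  1.168e+02] [ 0.1 -0.3  0.8]
(0.7, False) 9.51 [-12.1   0.3  99.1] [-0.1  0.9  0.8]
(0.4, False) 9.97 [ 2.9  0.3 76. ] [-0.5 -0.1 -0.2]
(0.2, False) 10.32 [ 8.7  0.5 58.5] [ 0.4 -0.7  0.3]
('down', True) 11.05 [10.4 -0.1 41.1] [-3.4 -1.3 14.1]
dwell 11.35 [10.3 -0.1 41. ] [-3.7 -0.6 13.7]
```

View pics/s2.png

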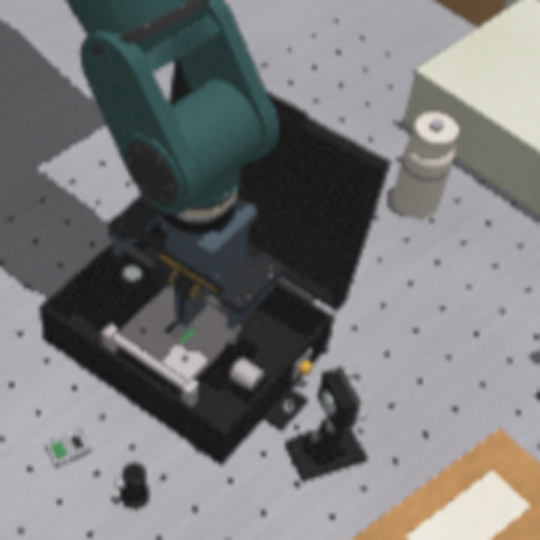

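The scene view shows the flap lying flat over the module, with the module seen through the window at about (188,335). The stop came at z = 41.1 mm against the 41 mm expected. Now I retreat, go around behind the cover and look from above.

```bash
python3 - <<'E'
from h import *
import cv2
s=r.read_state(); p=[float(x) for x in s["tool_pos"]]; p[2]=430.
r.move_linear(p,max_speed=200)
r.move_ptp(W(260,0,430),quat(-1))
s=r.read_state(); print(s["time"],s["q"].round(2),L(s["tool_pos"]).round(1),s["wrist_force"].round(1))
for n in("top","scene"):
    im=eyes.capture(n)[:,:,::-1]; cv2.imwrite(f"pics/{n}3.png",im)
    a=im[110:290,160:420] if n=="top" else im[90:270,260:440]
    cv2.imwrite(f"pics/{n}3c.png",cv2.resize(a,None,fx=3,fy=3,interpolation=cv2.INTER_CUBIC))
E
```

```text
15.8583 [ 0.47  0.03  1.75 -0.    1.35  0.32] [259.8  -0.  430. ] [-1.2 -0.6 -0.3]
```

View pics/scene3c.png

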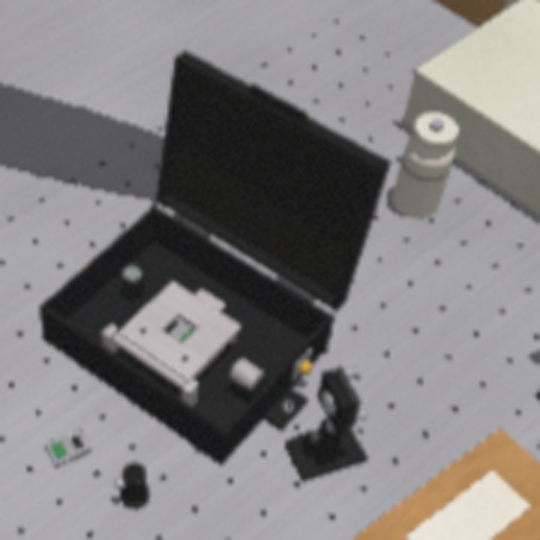

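View pics/top3c.png

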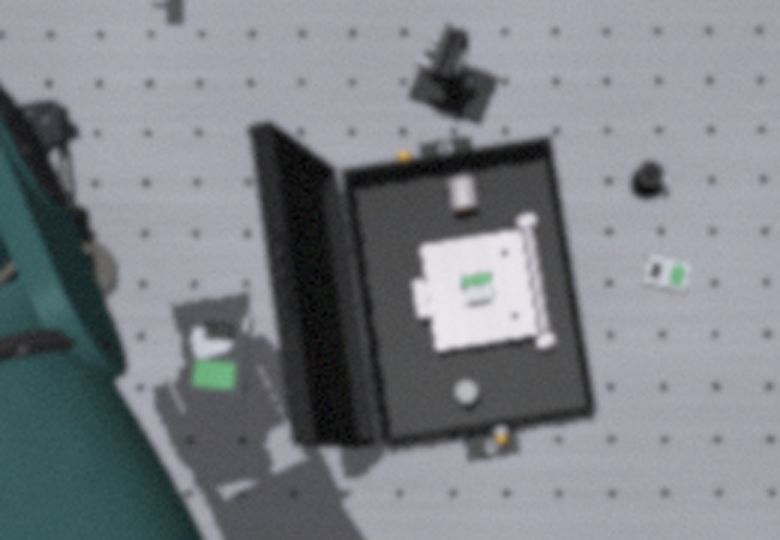

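The flap lies flat at top crop (420-545, 230-350). The module, lens tube (465,392) and cover are unchanged. Now I push the cover.

```bash
python3 - <<'E'
from h import *
import cv2
Q=quat(-1)
def show(t): 
    s=r.read_state(); print(t,round(s["time"],2),L(s["tool_pos"]).round(1),s["wrist_force"].round(1))
r.move_linear(W(260,0,234),rot=Q,max_speed=150); show("down")
seq=[(1.57,90),(1.3,80),(1.05,80),(.8,80),(.6,70),(.4,60),(.25,45),(.15,35)]
for t,v in seq:
    hit=r.move_linear(covTCP(t),rot=Q,max_speed=v,stop_force=25); show((t,hit))
    if hit: break
else:
    p=covTCP(0); p[2]=76.; hit=r.move_linear(p,rot=Q,max_speed=25,stop_force=14); show(("press",hit))
    r.dwell(.4); show("dwell")
im=eyes.capture("scene")[:,:,::-1]; cv2.imwrite("pics/s4.png",cv2.resize(im[90:270,260:440],None,fx=3,fy=3,interpolation=cv2.INTER_CUBIC))
E
```

```text
down 17.42 [260.1  -0.5 234.9] [0.2 0.3 0.3]
(1.57, False) 18.93 [136.9   0.3 233.7] [-0.2 -0.4 -0. ]
(1.3, False) 19.66 [ 90.7   0.  232.6] [-0.4  0.   0.5]
(1.05, False) 20.34 [4.970e+01 2.000e-01 2.202e+02] [ 0.4 -0.2 -0. ]
(0.8, False) 21.02 [ 13.2   0.2 198.3] [ 0.3 -0.4 -0. ]
(0.6, False) 21.67 [-11.3   0.2 174.6] [-0.1 -0.6  0.1]
(0.4, False) 22.38 [-30.6   0.2 146.6] [ 0.4 -0.5  0.4]
(0.25, False) 23.1 [-41.3   0.2 123.3] [ 0.9 -0.1 -0.2]
(0.15, False) 23.74 [-46.4   0.2 107. ] [0.1 0.5 1. ]
('press', True) 24.69 [-50.   -0.1  82.1] [-3.7  0.7 11.6]
dwell 25.09 [-50.   -0.1  82.2] [-2.9  1.  11.6]
```

View pics/s4.png

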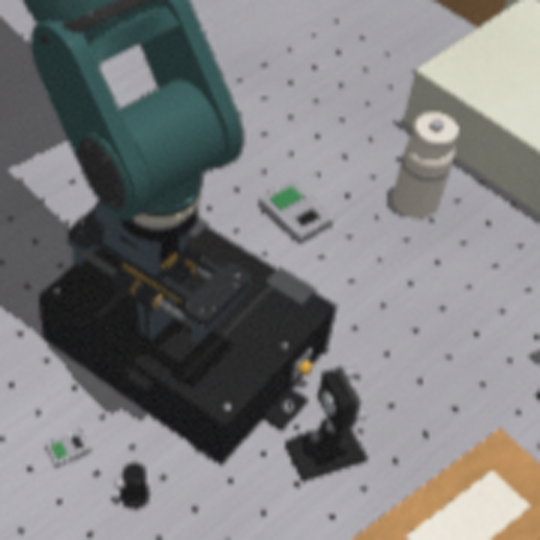

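The box is shut: the stop came at z = 82.1 mm against 82 mm expected. I retreat straight up and check once more.

```bash
python3 - <<'E'
from h import *
import cv2
s=r.read_state(); p=[float(x) for x in s["tool_pos"]]; p[2]=200.
r.move_linear(p,max_speed=120)
p[2]=380.; r.move_linear(p,max_speed=200)
r.move_ptp(W(-250,100,380),quat(-1))
s=r.read_state(); print(s["time"],s["wrist_force"].round(1))
out=[]
for n in("top","scene"):
    im=eyes.capture(n)[:,:,::-1].copy(); c=eyes.get_calibration(n)
    for k in [(x,y,82) for x in(-100,100) for y in(-130,130)]:
        u=proj(c,W(*k)); cv2.circle(im,tuple(int(v*8) for v in u),8,(0,0,255),-1,shift=3)
    a=im[110:290,180:360] if n=="top" else im[90:270,260:440]
    out.append(cv2.resize(a,(400,400),interpolation=cv2.INTER_CUBIC))
cv2.imwrite("pics/fin.png",np.hstack(out))
E
```

```text
28.2167 [-0.5  0.5  0.6]
```

View pics/fin.png

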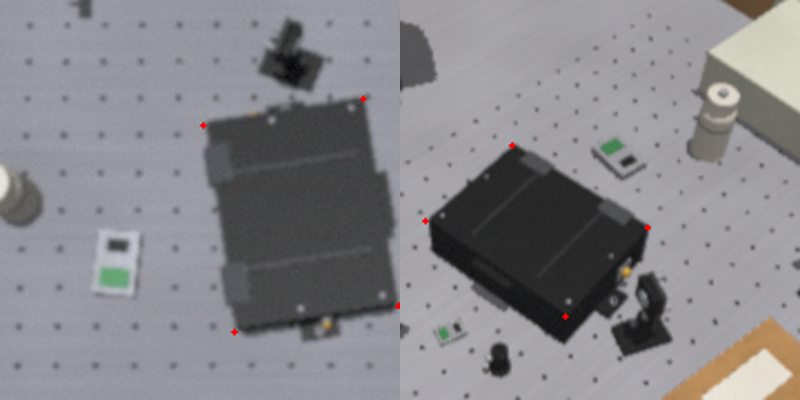

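The cover's four top corners match the predicted z = 82 mm corners (red dots) in both views, and the neighbouring things are where they were. I'm handing in.

```bash
python3 -c "
from station import r
print(r.finish_job())"
```

```text
the job is handed in; nothing more can be done
None
```

I pushed the flap flat across the module, then pushed the cover over and down until the box was shut. I handed the job in at about 28 s of the 64 s allowed; no verdict was reported.

- **Flap:** the fingertips stopped on it at z = 41.1 mm (41 mm expected). The pictures after showed it lying flat, with the module in its nest and the lens tube standing.
- **Cover:** I slowed the last part to 25–45 mm/s, roughly 0.3 rad/s at the most, well under the slam limit. The fingertips stopped at z = 82.1 mm (82 mm expected), and the shut cover's corners matched in both views.
- **Surroundings:** the mirror mount, post holder and bottle looked unmoved in the last crops. The power meter and screwdriver were outside those crops, but the arm never went near them. The arm ended clear of everything.
- **Disagreements:**
  - My first fit of the box was about 4 mm off across its width, because the hinge hid the far rim. I refitted from the front wall, and later checks agreed.
  - Wrist force read nearly zero at the pauses during both pushes, although the flap and cover clearly moved.

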